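# Unload the ring rack and put its locking bar back

### The job

Take the locking bar off the ring rack by lifting it straight up and level out of both U brackets and lay it along the black rubber mat. Then lift every printed ring and sleeve up off its post and put it in the blue tray, with a light grip because they are brittle. When the rack is empty, set the bar back down into both brackets, centred, and leave the tools and parts round about alone.

Things in the scene. Friction and masses are not known exactly. Their poses are not given: they have to be found in the camera images.
- rack: fixed grey base plate 70 x 344 x 12 mm, length along its own y. Origin at the centre of its underside. Five upright steel posts, 10 mm diameter, at own x = 0, y = -104, -52, 0, 52, 104 mm, from z = 12 to 48 mm; rings lie round them on the plate (z = 12 mm). The seated bar, its centre at z = 63 mm, blocks the posts from above
- slot_a (a point): centre of the slot floor of the dark steel U bracket at the rack's own y = -150 mm, 54 mm above the rack's underside. Bracket 12 mm thick along the rack's y, 44 mm wide along x; the open-topped slot is 23 mm wide, its mouth flaring to about 32 mm at the bracket's top, 27 mm above the slot floor. Axes as the rack's
- slot_b (a point): the same point of the like bracket at the rack's own y = +150 mm
- bar: loose square aluminium bar 18 x 340 x 18 mm, 200 g, length along its own y, red grip sleeve (70 mm long) in the middle, black ends. Origin at its centre. Starts seated in the two brackets of the rack, above the posts. It may be gripped across its 18 mm width at the red sleeve
- bar_end_a (a point): point on the bar's centre line 150 mm from its centre, at own y = -150 mm
- bar_end_b (a point): point on the bar's centre line 150 mm from its centre, at own y = +150 mm
- mat: fixed black rubber mat 70 x 340 x 4 mm on the bench between robot and rack, length along its own y, where the bar is parked. Origin at the centre of its underside
- tray: loose blue open tray 220 x 160 x 26 mm outside, 220 along its own x, walls 4 mm, inner floor about 4 mm above the origin, 0.6 kg. Origin at the centre of its underside. It may get pushed along the bench
- ring_a: dark grey printed ring, a short tube 36 mm outside diameter, 18 mm high, hole about 16 mm; starts lying flat round one of the rack's posts; 15 to 25 g. Origin at the centre of its lower face, z along its axis. Brittle: it cracks if the two fingers together press it with more than 80 N (40 N a side), so use a light grip. May be absent (None).
- ring_b: dark grey printed ring, a short tube 36 mm outside diameter, 18 mm high, hole about 16 mm; starts lying flat round one of the rack's posts; 15 to 25 g. Origin at the centre of its lower face, z along its axis. Brittle: it cracks if the two fingers together press it with more than 80 N (40 N a side), so use a light grip. May be absent (None).
- ring_c: dark grey printed ring, a short tube 36 mm outside diameter, 18 mm high, hole about 16 mm; starts lying flat round one of the rack's posts; 15 to 25 g. Origin at the centre of its lower face, z along its axis. Brittle: it cracks if the two fingers together press it with more than 80 N (40 N a side), so use a light grip. May be absent (None).
- sleeve_a: dark grey printed sleeve, a short tube 30 mm outside diameter, 16 mm high, hole about 15 mm; starts lying flat round one of the rack's posts; 15 to 25 g. Origin at the centre of its lower face, z along its axis. Brittle: it cracks if the two fingers together press it with more than 80 N (40 N a side), so use a light grip. May be absent (None).
- sleeve_b: dark grey printed sleeve, a short tube 30 mm outside diameter, 16 mm high, hole about 15 mm; starts lying flat round one of the rack's posts; 15 to 25 g. Origin at the centre of its lower face, z along its axis. Brittle: it cracks if the two fingers together press it with more than 80 N (40 N a side), so use a light grip. May be absent (None).
- puck: bystander: turned steel puck, 45 mm diameter, 12 mm high, behind the rack; leave alone
- hood: bystander: dark grey printed hood 64 x 62 x 46 mm, behind on the left; leave alone

How it is judged:
By the outcome, as a careful person would: the job done as asked, in the order asked, and still so for the second after the job is handed in, with the robot touching nothing.
Of ring_a, ring_b, ring_c, sleeve_a, sleeve_b only 3 to 5 are there at a start; the rules pass over those that are not, and their reading is None.
At some moment in a run one of tray may be knocked a few centimetres aside while the robot is not near it.
Once in a run the grip may slacken for a moment while it holds something.
It also fails if it takes over 210 s, if anything falls off the work surface, if the arm or the gripper's body presses on something with over 40 N, if the wrist force passes 120 N, or if a joint passes its speed limit or range.

### The arm

A 7-joint arm with a two-finger parallel gripper is mounted at the origin on a cart in front of the work surface, level with it; the furniture and walls round the work are solid. World frame = base frame: x ahead of the robot, y to its left, z up, the work surface at z = 0. Lengths are in m, angles in rad, forces in N, time in s.
With the tool pointing down it reaches from about 0.4 to 0.85 m from the base axis. Payload 10.4 kg.
Tool frame: the origin (TCP) lies between the finger pads; the fingertips stand 22 mm ahead of it and the grasp point (between the pads) lies 3 mm ahead of it; z points along the fingers, y is the line along which they close (so a half turn about z gives the same grasp; the last joint's range is limited). The gripper opens to 85 mm and grips with 20 to 120 N. Pads are 22 mm wide; open, the fingers measure 114 mm over their backs; the gripper's body (76 mm by 85 mm) begins 54 mm behind the grasp point. The pads swing forward as they close: fully open they stand 13 mm farther back than shut.
Start: joints at [1.102, 0.332, -0.065, 1.46, 0.022, 1.35, -0.088], TCP at [0.27, -0.564, 0.253] pointing down, gripper open.
Joint ranges: [-2.6, 2.6], [-0.5, 2.12], [-1.47, 1.34], [0.16, 2.42], [-1.27, 4.41], [0.06, 2.06], [-2.6, 2.6]. Speed limits (rad/s): [2.22, 2.22, 2.79, 2.79, 3.14, 3.14, 3.14].

### API

Orientations are given as a unit quaternion [x, y, z, w].
In Python, from workcell import manip, camera, ticket, boxes_of, outline_of gives the robot as it stands.
- The arm moves only by the tool carry_out, never from a script. Its argument "deltas" is a list of rows, each a list of 5 numbers: the shift along the tool's x, y, z as a fraction of full scale, then the turn about the tool's z as a fraction of full scale, then the opening, from -1 (shut) to 1 (fully open), so that 0 is half open. In form: [[tx, ty, tz, spin, gripper], ...]. A call has 1 to 20 rows; each row is the pose to reach, as a shift and turn from the pose commanded when the call began, along the tool's axes at that moment; what a row does not reach only later rows make up. Full scale, the value 1, is 150 mm for a shift and 30 degrees for a turn. A row lasts 1/8 s, in which the tool goes at most 62.5 mm and 10.7 degrees, less where a joint would pass 70% of its speed; a pose out of reach is approached as far as the arm can. A call with a number of a shift or a turn outside -1 to 1 is refused whole. A call with a gripper value outside its range is refused whole. The fingers move at their own pace and stop on an object; "force" is the grip in N (left out, the last holds). Time passes only in rows, so rows that repeat a pose let the fingers close. It gives the time, the measured TCP pose, the force, the opening and the grip force at its end, in the units of the state.
- manip.get_obs(): the state, without advancing time (a new reading comes with each control period).
- camera(name): name is "scene" or "top" or "wrist"; returns a dict with "img" (420x560x3 uint8, red, green, blue), "depth" (420x560 float32, m along the optical axis (not along the pixel's ray), 0 where there is no reading), "vertical_fov" (degrees; the focal length in pixels is half the picture's height over the tangent of half this angle, whatever the lens; pixels are square), "cx", "cy" (the principal point, pixels), "R" (3x3) and "t" (3): a world point X has camera coordinates R X + t. Camera axes: x right, y down, z forward; pixel columns grow to the right and rows downward; lengths in m; the calibration is good to about 2 mm. A picture is of the moment at which its call begins.
- ticket.hand_in(): hands the job in; it is judged then, once.
Trained networks look in a picture, given as the dict that the camera call returned (one of the last four; its "shot" number tells which), for a name from the list of things; names that differ only in an ending like _2 or _b are one class to them, and where a whole thing is asked for, a point or a joint stands for the part that bears it (a point fixed in the world has none). Each returns a list of dicts, best first, with "conf" (0 to 1); they miss things now and then, are a little off and sometimes report something else, mostly with a low value. They report only what shows in the picture. A call takes as long as a camera call.
- boxes_of(query, picture): "position" ([x, y, z] in m, in world coordinates, good to about 4 mm: the middle of the surface that is visible of it).
- outline_of(query, picture): "region" (420x560 bool, what is visible of it).
The state is a dict: "clock": time; "joint_pos": joint angles; "joint_velocities": joint speeds; "tau": joint torques, N m; "position": TCP position; "ee_rot": TCP orientation; "ft_force": force on the tool from outside, world axes, zero at the start; "torque": the same for the moment, N m; "grip_width": opening from 0.0 (shut) to 1.0 (fully open); "grasp_force": force on a finger pad.
Only numpy, scipy, OpenCV 4.12 (cv2) and the standard library are available. Lean on these libraries where they do the work, as an engineer would, in place of code of your own. Each camera call takes 0.05 s, during which the arm holds its last target. There are 200 camera calls.

## Working session

There is one attempt and no reset: what is moved stays moved. The work goes in short steps, Python scripts to look and compute and a tool call to move; the robot and the scene stay as the last step left them, time stands still between calls to the robot, and variables do not carry over. Pictures are saved under pics/ and viewed, at most 14 in all, crops included, and the job is handed in when it is done.

Besides the shell and the picture viewer there is one more tool, called after "Call:" as name(argument=value, ...) on one line, values as JSON. carry_out: Moves the arm, as the interface text tells. Its arguments: {"type":"object","properties":{"deltas":{"type":"array","items":{"type":"array","items":{"type":"number"}}},"force":{"type":"number"}},"required":["deltas"]}

```bash
mkdir -p pics; cat > h.py <<'E'
import numpy as np, cv2
from workcell import manip, camera, ticket, boxes_of, outline_of
def save(p,n): cv2.imwrite('pics/'+n, p['img'][:,:,::-1])
def cloud(p):
    d=p['depth']; h,w=d.shape; f=h/2/np.tan(np.radians(p['vertical_fov'])/2)
    v,u=np.mgrid[:h,:w]; c=np.stack([(u-p['cx'])*d/f,(v-p['cy'])*d/f,d],-1)
    return (c-p['t'])@p['R']   # R^T (c-t)
def pts(p,m): 
    m=m&(p['depth']>0); return cloud(p)[m]
def st():
    o=manip.get_obs(); print({k:np.round(o[k],4).tolist() for k in ('clock','position','ee_rot','ft_force','grip_width','grasp_force')})
    return o
def togo(target,yaw=None):
    from scipy.spatial.transform import Rotation as R
    o=manip.get_obs(); r=R.from_quat(o['ee_rot'])
    return r.inv().apply(np.array(target)-o['position'])/0.15
E
cat > a.py <<'E'
from h import *
o=st(); print(np.round(o['joint_pos'],3))
for n in ('scene','top'):
    p=camera(n); save(p,n+'0.png'); print(n, -p['R'].T@p['t'])
    for q in ('rack','bar','mat','tray','ring_a','sleeve_a','puck','hood'):
        for b in boxes_of(q,p)[:6]: print(q,np.round(b['position'],3),round(b['conf'],2))
E
python3 a.py
```

```text
{'clock': 0.0, 'position': [0.2693, -0.5636, 0.2525], 'ee_rot': [0.9753, 0.2211, -0.0002, -0.0007], 'ft_force': [-0.2184, -0.1943, 0.3266], 'grip_width': 1.0027, 'grasp_force': 0.0}
[ 1.102  0.333 -0.065  1.461  0.022  1.35  -0.089]
scene [ 0.33785173 -0.54984065  0.73273403]
rack [ 0.619 -0.18   0.009] 0.62
bar [ 0.639 -0.156  0.072] 0.59
mat [ 0.46  -0.162  0.007] 0.6
tray [0.511 0.258 0.003] 0.81
ring_a [ 0.635 -0.084  0.026] 0.63
ring_a [ 0.635 -0.135  0.026] 0.51
ring_a [ 0.633 -0.03   0.023] 0.41
sleeve_a [ 0.625 -0.231  0.024] 0.46
puck [0.778 0.034 0.012] 0.51
hood [0.731 0.196 0.034] 0.63
top [ 0.49107718 -0.01330913  1.12165302]
rack [ 0.629 -0.128  0.013] 0.91
bar [ 0.641 -0.127  0.075] 0.67
tray [0.512 0.25  0.004] 0.56
ring_a [ 0.63  -0.074  0.033] 0.64
ring_a [ 0.634 -0.02   0.033] 0.58
ring_a [ 0.63  -0.124  0.03 ] 0.45
sleeve_a [ 0.622 -0.228  0.028] 0.53
puck [0.783 0.036 0.013] 0.63
puck [ 0.63  -0.13   0.015] 0.27
hood [0.731 0.208 0.038] 0.82
```

View pics/top0.png

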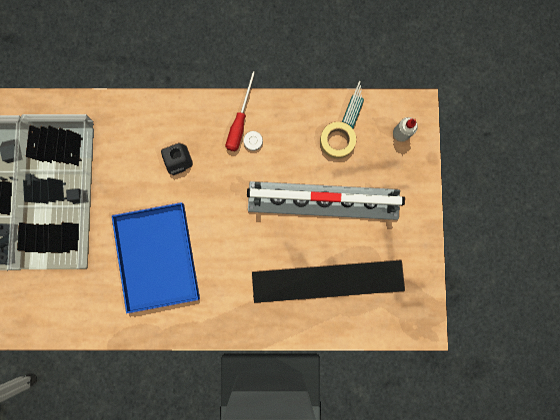

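View pics/scene0.png

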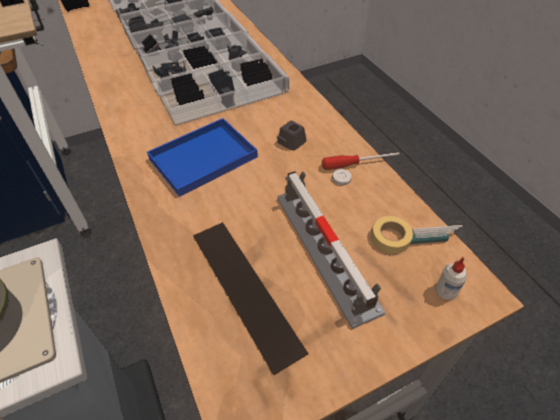

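```bash
cat > b.py <<'E'
from h import *
for n in ('scene','top'):
    p=camera(n); 
    for q in ('bar','mat','tray','rack'):
        r=outline_of(q,p)
        if not r: print(n,q,'none'); continue
        P=pts(p,r[0]['region'])
        if q=='bar': P=P[P[:,2]>0.06]
        if q=='mat': P=P[P[:,2]<0.02]
        if q=='rack': P=P[(P[:,2]<0.02)&(P[:,2]>.006)]
        (c,s,a)=cv2.minAreaRect((P[:,:2]*1000).astype(np.float32))
        e=np.linalg.eigh(np.cov(P[:,:2].T))[1][:,1]
        print(n,q,r[0]['conf'],len(P),np.round(c,1),np.round(s,1),round(a,2),'pca',np.degrees(np.arctan2(e[1],e[0])),'zmed',np.median(P[:,2]),'mean',P.mean(0))
        if n=='scene' or q!='bar':continue
        # red sleeve
        hsv=cv2.cvtColor(p['img'],cv2.COLOR_RGB2HSV); m=((hsv[...,0]<8)|(hsv[...,0]>172))&(hsv[...,1]>120)&(hsv[...,2]>60)
        Q=pts(p,m); Q=Q[(Q[:,2]>.06)]; print('red',cv2.minAreaRect((Q[:,:2]*1000).astype(np.float32)),np.median(Q,0))
E
python3 b.py
```

```text
scene bar 0.68 1647 [ 637.5 -124.1] [340.8  26.1] 86.44 pca 86.9798343433833 zmed 0.07242093217457712 mean [ 0.6362676  -0.14762466  0.07132853]
scene mat 0.56 5820 [ 457.9 -133.3] [ 72.2 342.8] 4.77 pca 94.44804288466159 zmed 0.00478441726328511 mean [ 0.4583291  -0.15524671  0.00477165]
scene tray 0.84 4706 [507.3 267.1] [221.3 196.2] 10.76 pca -166.79926009367173 zmed 0.005586077464328061 mean [0.5082193  0.25518056 0.00915997]
scene rack 0.65 2382 [ 636.6 -125.8] [344.6  69.9] 87.89 pca 89.513386610911 zmed 0.012722187797347267 mean [ 0.62069497 -0.16218333  0.01266585]
top bar 0.71 1416 [ 640.6 -123.7] [339.3  22.6] 87.05 pca 86.88313381216176 zmed 0.07244561849711623 mean [ 0.64136721 -0.1251092   0.07212148]
red ((707.1377563476562, -213.65451049804688), (52.333736419677734, 280.65972900390625), 36.5180778503418) [ 0.64358436 -0.13290175  0.07352103]
top mat 0.67 4791 [ 460.6 -134.7] [ 74.3 343.6] 4.13 pca 94.50504590003798 zmed 0.004578095027946454 mean [ 0.45982985 -0.13450921  0.00457389]
top tray 0.58 7174 [510.7 256.8] [220.1 169.6] 10.77 pca -169.47539208353655 zmed 0.005272571911695009 mean [0.51177183 0.25605628 0.00707113]
top rack 0.9 2698 [ 642.4 -124.9] [342.6  70.8] 86.91 pca 86.74173029986878 zmed 0.012587167850742214 mean [ 0.63781769 -0.12256552  0.01261731]
```

The top view shows the rack with its seated bar (red sleeve near pixel 325,197), all five posts carrying something, the mat at (328,281), and the tray at (156,258). The network and geometry fits agree with this: bar z top 72 mm, sizes right. I'm moving over the bar.

Call:
carry_out(deltas=[[1, 0, 0, -1, 1], [1, 0, 0, -1, 1], [1, 0, 0, -1, 1], [1, 0, 0, -1, 1], [1, 0, 0, -1, 1]], force=60)

```text
clock: 2.02
position: [0.4036, -0.5002, 0.2533]
ee_rot: [0.886, 0.464, -0.0, 0.0]
ft_force: [-0.7, -0.1, 0.4]
grip_width: 0.998
grasp_force: 0.0
```

Call:
carry_out(deltas=[[1, 0, 0, -1, 1], [1, 0, 0, -1, 1], [1, 0, 0, -1, 1], [1, 0, 0, -1, 1], [1, 0, 0, -1, 1]])

```text
clock: 2.65
position: [0.488, -0.3779, 0.2533]
ee_rot: [0.736, 0.677, -0.001, 0.0]
ft_force: [-0.7, -0.6, -0.6]
grip_width: 1.004
grasp_force: 0.0
```

Call:
carry_out(deltas=[[1, 0.9, 0, 0, 1], [1, 0.9, 0, 0, 1], [1, 0.9, 0, 0, 1], [1, 0.9, 0, 0, 1], [1, 0.9, 0, 0, 1]])

```text
clock: 3.28
position: [0.6357, -0.2377, 0.2528]
ee_rot: [0.735, 0.678, -0.0, -0.0]
ft_force: [0.4, -0.2, 0.2]
grip_width: 0.998
grasp_force: 0.0
```

```bash
cat >> h.py <<'E'
from scipy.spatial.transform import Rotation as Rn
def plan(target, ydir):   # ydir: wanted world angle (deg) of tool y
    o=manip.get_obs(); r=Rn.from_quat(o['ee_rot']); y=r.apply([0,1,0]); a=np.degrees(np.arctan2(y[1],y[0]))
    s=(a-ydir+90)%180-90   # spin about tool z (down)
    print('pos',np.round(o['position'],4),'yang',round(a,2),'tool z',np.round(r.apply([0,0,1]),3),'shift frac',np.round(r.inv().apply(np.array(target)-o['position'])/.15,3),'spin frac',round(s/30,3),'ft',np.round(o['ft_force'],1),'w',round(float(o['grip_width']),3),'gf',np.round(o['grasp_force'],1),'t',round(float(o['clock']),2))
E
python3 - <<'E'
from h import *
plan([.639,-.124,.2],-3.1)
E
```

```text
pos [ 0.6357 -0.2377  0.2528] yang -4.59 tool z [-0.001 -0.    -1.   ] shift frac [ 0.758 -0.038  0.352] spin frac -0.05 ft [ 0.4 -0.2  0.2] w 0.998 gf 0.0 t 3.27
```

Call:
carry_out(deltas=[[0.76, -0.04, 0.2, -0.05, 1], [0.76, -0.04, 0.2, -0.05, 1], [0.76, -0.04, 0.2, -0.05, 1], [0.76, -0.04, 0.2, -0.05, 1], [0.76, -0.04, 0.2, -0.05, 1]])

```text
clock: 3.9
position: [0.6385, -0.1257, 0.2237]
ee_rot: [0.727, 0.687, -0.0, 0.001]
ft_force: [0.3, -0.3, 1.4]
grip_width: 1.001
grasp_force: 0.0
```

```bash
python3 - <<'E'
from h import *
p=camera('wrist'); save(p,'w1.png'); C=cloud(p)
m=(p['depth']>0)&(C[...,2]>.066)&(C[...,2]<.078)&(abs(C[...,1]+.124)<.1)&(abs(C[...,0]-.64)<.02)
P=C[m]; print(len(P),np.median(P[:,2]),np.percentile(P[:,1],[0,100]))
c=np.polyfit(P[:,1],P[:,0],1); print('bar x at -.124',np.polyval(c,-.124),'slope deg',np.degrees(np.arctan(c[0])))
hsv=cv2.cvtColor(p['img'],cv2.COLOR_RGB2HSV); r=m&((hsv[...,0]<10)|(hsv[...,0]>170))&(hsv[...,1]>120)
Q=C[r]; print('red',len(Q),Q.mean(0) if len(Q) else 0,np.percentile(Q[:,1],[1,99]),np.percentile(Q[:,0],[1,99]))
for q in ('ring_a','sleeve_a'):
    for b in boxes_of(q,p): print(q,np.round(b['position'],3),round(b['conf'],2))
plan([.639,-.124,.07],-3.1)
E
```

```text
5829 0.07325381977714601 [-0.22398541 -0.02400043]
bar x at -.124 0.6415357221454226 slope deg 3.1267940704912767
red 1907 [ 0.64158492 -0.12314467  0.07337218] [-0.15654569 -0.09260975] [0.6317575 0.651597 ]
ring_a [ 0.654 -0.13   0.035] 0.85
ring_a [ 0.653 -0.026  0.03 ] 0.78
ring_a [ 0.628 -0.075  0.028] 0.6
ring_a [0.774 0.018 0.01 ] 0.31
sleeve_a [ 0.626 -0.226  0.021] 0.7
sleeve_a [ 0.648 -0.177  0.024] 0.61
pos [ 0.6387 -0.124   0.2235] yang -3.09 tool z [ 0.    -0.001 -1.   ] shift frac [0.    0.002 1.023] spin frac 0.0 ft [ 0.8 -0.3 -0.2] w 0.996 gf 0.0 t 4.05
```

View pics/w1.png

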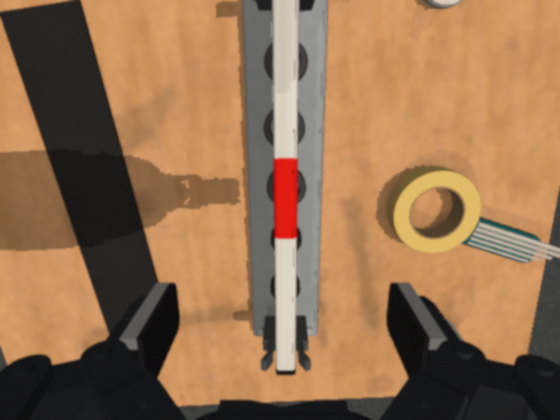

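The wrist view shows the red sleeve at (287,198), the bar lying in its brackets, and parts on all five posts. The bar axis is at x≈0.641 m with direction −3.1°. I'll descend and grip it.

Call:
carry_out(deltas=[[0, 0.015, 0.3, 0, 1], [0, 0.015, 0.6, 0, 1], [0, 0.015, 0.8, 0, 1], [0, 0.015, 0.95, 0, 1], [0, 0.015, 1, 0, 1], [0, 0.015, 1, 0, 1]])

```text
clock: 4.8
position: [0.6412, -0.1228, 0.0735]
ee_rot: [0.725, 0.688, -0.0, -0.0]
ft_force: [0.1, -0.1, 0.1]
grip_width: 1.001
grasp_force: 0.0
```

Call:
carry_out(deltas=[[0, 0, 0.02, 0, 0], [0, 0, 0.02, 0, -0.3], [0, 0, 0.02, 0, -0.5], [0, 0, 0.02, 0, -0.6], [0, 0, 0.02, 0, -1], [0, 0, 0.02, 0, -1], [0, 0, 0.02, 0, -1], [0, 0, 0.02, 0, -1]])

```text
clock: 5.8
position: [0.6413, -0.1225, 0.0708]
ee_rot: [0.725, 0.689, 0.0, 0.0]
ft_force: [-1.8, 0.6, 6.4]
grip_width: 0.201
grasp_force: 59.3
```

Call:
carry_out(deltas=[[0, 0, 0, 0, -1], [0, 0, -0.04, 0, -1], [0, 0, -0.1, 0, -1], [0, 0, -0.18, 0, -1], [0, 0, -0.26, 0, -1], [0, 0, -0.34, 0, -1], [0, 0, -0.42, 0, -1], [0, 0, -0.5, 0, -1], [0, 0, -0.56, 0, -1], [0, 0, -0.6, 0, -1], [0, 0, -0.6, 0, -1]], force=90)

```text
clock: 7.18
position: [0.6413, -0.1225, 0.1607]
ee_rot: [0.725, 0.689, 0.0, 0.0]
ft_force: [0.2, 0.5, -1.0]
grip_width: 0.188
grasp_force: 87.9
```

```bash
python3 - <<'E'
from h import *
p=camera('scene'); save(p,'s2.png')
r=outline_of('bar',p); P=pts(p,r[0]['region']); 
P=P[P[:,2]>.1]; c=np.polyfit(P[:,1],P[:,2],1); print('bar z slope',c[0],np.percentile(P[:,2],[5,50,95]))
plan([.459,-.134,.12],4.4)
E
```

```text
bar z slope 0.0025492705251844968 [0.15105763 0.161952   0.163979  ]
pos [ 0.6409 -0.1225  0.1599] yang -2.96 tool z [-0.  0. -1.] shift frac [-0.139 -1.207  0.267] spin frac -0.245 ft [-0.1  1.  -1.5] w 0.192 gf 87.9 t 7.28
```

The bar is level, but my grip is low enough that the fingertips would hit the mat. I'll reseat the bar, regrip 8 mm higher, and lift it again.

Call:
carry_out(deltas=[[0, 0, 0.1, 0, -1], [0, 0, 0.2, 0, -1], [0, 0, 0.3, 0, -1], [0, 0, 0.38, 0, -1], [0, 0, 0.46, 0, -1], [0, 0, 0.52, 0, -1], [0, 0, 0.56, 0, -1], [0, 0, 0.59, 0, -1], [0, 0, 0.6, 0, -1], [0, 0, 0.6, 0, -1], [0, 0, 0.6, 0, -0.3], [0, 0, 0.6, 0, -0.3], [0, 0, 0.6, 0, -0.3], [0, 0, 0.545, 0, -0.3], [0, 0, 0.545, 0, -0.3], [0, 0, 0.545, 0, -1], [0, 0, 0.545, 0, -1], [0, 0, 0.545, 0, -1], [0, 0, 0.545, 0, -1], [0, 0, 0.545, 0, -1]])

```text
clock: 9.78
position: [0.6414, -0.1225, 0.0793]
ee_rot: [0.725, 0.689, 0.0, 0.0]
ft_force: [-1.5, 0.4, 6.6]
grip_width: 0.185
grasp_force: 89.1
```

Call:
carry_out(deltas=[[0, 0, 0, 0, -1], [0, 0, -0.04, 0, -1], [0, 0, -0.1, 0, -1], [0, 0, -0.18, 0, -1], [0, 0, -0.26, 0, -1], [0, 0, -0.34, 0, -1], [0, 0, -0.42, 0, -1], [0, 0, -0.5, 0, -1], [0, 0, -0.56, 0, -1], [0, 0, -0.6, 0, -1], [0, 0, -0.6, 0, -1]])

```text
clock: 11.15
position: [0.6412, -0.1225, 0.1689]
ee_rot: [0.725, 0.689, 0.0, 0.0]
ft_force: [0.9, -0.4, -1.1]
grip_width: 0.179
grasp_force: 88.4
```

```bash
python3 - <<'E'
from h import *
p=camera('scene'); save(p,'s2.png')
r=outline_of('bar',p); P=pts(p,r[0]['region']); 
P=P[P[:,2]>.1]; c=np.polyfit(P[:,1],P[:,2],1); print('bar z slope',c[0],np.percentile(P[:,2],[5,50,95]))
plan([.459,-.134,.12],4.4)
E
```

```text
bar z slope 0.002095299994750874 [0.14954129 0.16172055 0.16385605]
pos [ 0.6409 -0.1225  0.1681] yang -2.96 tool z [-0.001  0.    -1.   ] shift frac [-0.139 -1.207  0.322] spin frac -0.245 ft [-0.2  0.5 -1.3] w 0.183 gf 88.4 t 11.25
```

Call:
carry_out(deltas=[[0, -0.08, 0, 0, -1], [-0.02, -0.2, 0, -0.05, -1], [-0.05, -0.35, 0, -0.1, -1], [-0.08, -0.5, 0, -0.15, -1], [-0.1, -0.65, 0, -0.2, -1], [-0.12, -0.8, 0, -0.24, -1], [-0.14, -0.9, 0, -0.245, -1], [-0.14, -1, 0.1, -0.245, -1], [-0.14, -1, 0.2, -0.245, -1], [-0.14, -1, 0.25, -0.245, -1], [-0.14, -1, 0.25, -0.245, -1]])

```text
clock: 12.62
position: [0.4904, -0.1355, 0.1305]
ee_rot: [0.679, 0.734, -0.0, -0.0]
ft_force: [-0.5, 0.4, -0.7]
grip_width: 0.187
grasp_force: 88.4
```

```bash
python3 - <<'E'
from h import *
plan([.4595,-.133,.030],4.4)
E
```

```text
pos [ 0.4904 -0.1355  0.1305] yang 4.41 tool z [-0.001  0.001 -1.   ] shift frac [ 0.032 -0.203  0.67 ] spin frac 0.0 ft [-0.5  0.4 -0.7] w 0.187 gf 88.4 t 12.62
```

Call:
carry_out(deltas=[[0.03, -0.1, 0, 0, -1], [0.03, -0.2, 0.05, 0, -1], [0.03, -0.2, 0.15, 0, -1], [0.03, -0.2, 0.27, 0, -1], [0.03, -0.2, 0.4, 0, -1], [0.03, -0.2, 0.5, 0, -1], [0.03, -0.2, 0.58, 0, -1], [0.03, -0.2, 0.63, 0, -1], [0.03, -0.2, 0.66, 0, -1], [0.03, -0.2, 0.675, 0, -1], [0.03, -0.2, 0.675, 0, -1]])

```text
clock: 14.0
position: [0.4601, -0.1336, 0.03]
ee_rot: [0.68, 0.734, 0.0, 0.0]
ft_force: [0.2, -0.3, -1.1]
grip_width: 0.182
grasp_force: 88.5
```

```bash
python3 - <<'E'
from h import *
plan([.4595,-.133,.029],4.4)
E
```

```text
pos [ 0.4601 -0.1336  0.03  ] yang 4.39 tool z [ 0. -0. -1.] shift frac [ 0.004 -0.003  0.006] spin frac -0.0 ft [ 0.2 -0.3 -1.1] w 0.182 gf 88.5 t 14.0
```

Call:
carry_out(deltas=[[0, 0, 0.005, 0, -1], [0, 0, 0.01, 0, -1], [0, 0, 0.012, 0, -1], [0, 0, 0.012, 0, -0.5], [0, 0, 0.012, 0, -0.2], [0, 0, 0.012, 0, -0.2], [0, 0, 0.012, 0, -0.2], [0, 0, -0.1, 0, -0.2], [0, 0, -0.3, 0, -0.2], [0, 0, -0.6, 0, 1], [0, 0, -1, 0, 1], [0, 0, -1, 0, 1], [0, 0, -1, 0, 1]])

```text
clock: 15.62
position: [0.4598, -0.1336, 0.1804]
ee_rot: [0.679, 0.734, 0.0, 0.0]
ft_force: [-0.8, 0.0, 0.0]
grip_width: 1.0
grasp_force: 0.0
```

Call:
carry_out(deltas=[[0.03, 1, -0.1, 0.25, 1], [0.03, 1, -0.1, 0.25, 1], [0.03, 1, -0.1, 0.25, 1], [0.03, 1, -0.1, 0.25, 1], [0.03, 1, -0.1, 0.25, 1]])

```text
clock: 16.25
position: [0.6081, -0.1176, 0.1937]
ee_rot: [0.726, 0.688, -0.001, -0.001]
ft_force: [0.2, -0.9, -0.7]
grip_width: 0.996
grasp_force: 0.0
```

```bash
cat > c.py <<'E'
from h import *
p=camera('top'); r=outline_of('bar',p)
P=pts(p,r[0]['region']); P=P[(P[:,2]>.012)&(P[:,2]<.04)]; print('bar',cv2.minAreaRect((P[:,:2]*1000).astype(np.float32)),np.median(P[:,2]))
w=camera('wrist'); save(w,'w3.png')
for n,p in (('top',p),('wrist',w)):
  C=cloud(p)
  for i,s in enumerate((-104,-52,0,52,104)):
    c=np.array([.641,-.1235])+s/1000*np.array([.0541,.9985])
    d=np.hypot(C[...,0]-c[0],C[...,1]-c[1])
    # upper faces of ring: z 24..34 ; post top 40..54
    m=(d<.024)&(C[...,2]>.023)&(C[...,2]<.036)&(p['depth']>0); t=(d<.012)&(C[...,2]>.044)&(C[...,2]<.054)
    cc=cv2.minEnclosingCircle((C[m][:,:2]*1000).astype(np.float32)) if m.sum() else None
    print(n,s,'nom',np.round(c,4),m.sum(),cc,'z',np.median(C[m][:,2]) if m.any() else 0,'post',t.sum(),C[t].mean(0) if t.any() else 0)
plan([.6438,-.0716,.1],-3.1)
E
python3 c.py
```

```text
bar ((455.8467102050781, -47.271202087402344), (18.461647033691406, 162.5574493408203), 4.342700481414795) 0.02250030543387218
top -104 nom [ 0.6354 -0.2273] 0 None z 0 post 0 0
top -52 nom [ 0.6382 -0.1754] 0 None z 0 post 0 0
top 0 nom [ 0.641  -0.1235] 0 None z 0 post 0 0
top 52 nom [ 0.6438 -0.0716] 123 ((644.036865234375, -73.51815032958984), 18.226598739624023) z 0.029511671169278185 post 8 [ 0.64401332 -0.07329714  0.04806065]
top 104 nom [ 0.6466 -0.0197] 126 ((648.344970703125, -21.16353988647461), 18.071311950683594) z 0.029429589163913243 post 11 [ 0.64696443 -0.02238541  0.04636896]
wrist -104 nom [ 0.6354 -0.2273] 498 ((636.0526123046875, -230.63868713378906), 15.36042308807373) z 0.02797522215677648 post 68 [ 0.63541236 -0.22759379  0.0469813 ]
wrist -52 nom [ 0.6382 -0.1754] 530 ((639.294189453125, -178.12042236328125), 15.016347885131836) z 0.02822165251653093 post 75 [ 0.63812438 -0.17612468  0.04710412]
wrist 0 nom [ 0.641  -0.1235] 963 ((642.3046264648438, -127.0376205444336), 18.26898193359375) z 0.030491593421896824 post 79 [ 0.6409851  -0.12490871  0.0474998 ]
wrist 52 nom [ 0.6438 -0.0716] 1023 ((643.47509765625, -74.13778686523438), 17.999740600585938) z 0.030679799055290235 post 90 [ 0.6436665  -0.07393204  0.0475374 ]
wrist 104 nom [ 0.6466 -0.0197] 1184 ((647.6475830078125, -21.915769577026367), 17.94818687438965) z 0.03083216960571799 post 108 [ 0.64635476 -0.02273374  0.04754637]
pos [ 0.6083 -0.118   0.1947] yang -3.14 tool z [-0.001 -0.    -1.   ] shift frac [0.322 0.22  0.631] spin frac -0.001 ft [ 0.3  0.1 -0.5] w 1.003 gf 0.0 t 16.4
```

View pics/w3.png

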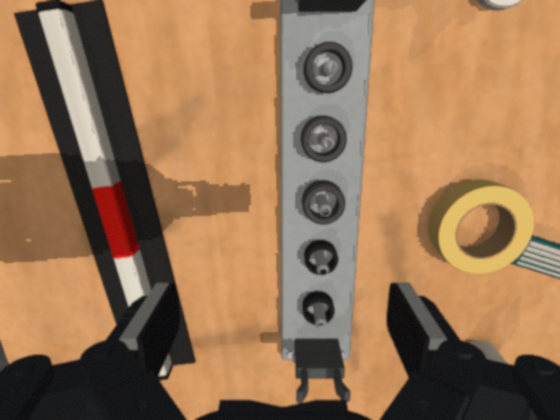

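The wrist view shows the bar lying on the mat (115,220) and the freed rack: three rings at (325,67), (323,138), (323,203) and two sleeves at (320,258), (318,308). The measured radii of 18 and 15 mm match the sizes given. I'll take ring 1.

Call:
carry_out(deltas=[[0.3, 0.1, 0, 0, 1], [0.657, 0.226, 0.2, 0, 1], [0.657, 0.226, 0.4, 0, 1], [0.657, 0.226, 0.6, 0, 0.6], [0.657, 0.226, 0.75, 0, 0.5], [0.657, 0.226, 0.85, 0, 0.4], [0.657, 0.226, 0.95, 0, 0.3], [0.657, 0.226, 1, 0, 0.3], [0.657, 0.226, 1, 0, 0.3]], force=25)

```text
clock: 17.52
position: [0.6483, -0.0211, 0.0446]
ee_rot: [0.726, 0.688, -0.0, -0.0]
ft_force: [0.5, 0.7, 0.2]
grip_width: 0.649
grasp_force: 0.0
```

Call:
carry_out(deltas=[[0, 0, 0.04, 0, 0.3], [0, 0, 0.04, 0, 0.1], [0, 0, 0.04, 0, -0.05], [0, 0, 0.04, 0, -0.2], [0, 0, 0.04, 0, -0.4], [0, 0, 0.04, 0, -0.4], [0, 0, 0.04, 0, -0.4], [0, 0, 0.04, 0, -0.4]])

```text
clock: 18.52
position: [0.6485, -0.021, 0.0392]
ee_rot: [0.726, 0.688, 0.0, 0.0]
ft_force: [-2.0, 0.0, 5.6]
grip_width: 0.398
grasp_force: 24.9
```

Call:
carry_out(deltas=[[0, 0, -0.06, 0, -0.4], [0, 0, -0.18, 0, -0.4], [0, 0, -0.35, 0, -0.4], [0, 0, -0.5, 0, -0.4], [0, 0, -0.6, 0, -0.4], [0.2, -0.1, -0.6, 0, -0.4], [0.45, -0.25, -0.6, 0, -0.4], [0.7, -0.4, -0.6, 0, -0.4], [1, -0.4, -0.6, 0, -0.4], [1, -0.4, -0.6, 0, -0.4]])

```text
clock: 19.77
position: [0.5957, 0.1369, 0.1296]
ee_rot: [0.724, 0.69, 0.001, -0.001]
ft_force: [-0.0, -0.0, -0.2]
grip_width: 0.402
grasp_force: 25.0
```

Call:
carry_out(deltas=[[0.3, -0.1, 0, 0, -0.4], [0.6, -0.2, 0, 0, -0.4], [0.9, -0.3, 0, 0, -0.4], [1, -0.41, 0, 0, -0.4], [1, -0.41, 0, 0, -0.4], [1, -0.41, 0, 0, -0.4]])

```text
clock: 20.52
position: [0.5444, 0.283, 0.1288]
ee_rot: [0.727, 0.687, -0.0, 0.001]
ft_force: [0.2, -0.5, -0.5]
grip_width: 0.399
grasp_force: 25.0
```

```bash
cat > d.py <<'E'
from h import *
import sys
def trayfit():
    p=camera('top'); C=cloud(p); hsv=cv2.cvtColor(p['img'],cv2.COLOR_RGB2HSV)
    m=(abs(hsv[...,0].astype(int)-112)<14)&(hsv[...,1]>150)&(p['depth']>0)&(C[...,2]<.035)&(C[...,0]>.3)&(C[...,0]<.75)
    m=cv2.morphologyEx(m.astype(np.uint8),cv2.MORPH_OPEN,np.ones((3,3)))>0
    P=C[m][:,:2]*1000; r=cv2.minAreaRect(P.astype(np.float32)); print('tray',m.sum(),r)
    return p
trayfit()
t=[float(v) for v in sys.argv[1:5]]
plan(t[:3],t[3])
E
python3 d.py .545 .31 .034 -3.1
```

```text
tray 5209 ((513.5875854492188, 246.41033935546875), (218.0423583984375, 147.84107971191406), 10.730024337768555)
pos [0.5445 0.2829 0.1288] yang -3.27 tool z [ 0.001 -0.001 -1.   ] shift frac [ 0.181 -0.008  0.631] spin frac -0.006 ft [ 0.1 -0.6 -0.9] w 0.404 gf 25.0 t 20.57
```

Call:
carry_out(deltas=[[0.1, 0, 0.1, 0, -0.4], [0.16, 0, 0.25, 0, -0.4], [0.16, 0, 0.4, 0, -0.4], [0.16, 0, 0.53, 0, -0.4], [0.16, 0, 0.61, 0, -0.4], [0.16, 0, 0.635, 0, -0.4], [0.16, 0, 0.64, 0, -0.4], [0.16, 0, 0.64, 0, 0.1], [0.16, 0, 0.64, 0, 0.1], [0.16, 0, 0.64, 0, 0.1], [0.16, 0, 0.5, 0, 0.1], [0.16, 0, 0.2, 0, 0.3], [0.16, 0, 0, 0, 0.3], [0.16, 0, -0.1, 0, 0.3]])

```text
clock: 22.32
position: [0.5453, 0.3097, 0.147]
ee_rot: [0.726, 0.688, 0.002, 0.001]
ft_force: [0.5, 0.5, 0.3]
grip_width: 0.646
grasp_force: 0.0
```

```bash
python3 - <<'E'
from h import *
plan([.6437,-.0738,.1],-3.1)
E
```

```text
pos [0.5453 0.3097 0.147 ] yang -3.11 tool z [ 0.003  0.001 -1.   ] shift frac [-2.518  0.793  0.311] spin frac -0.0 ft [0.5 0.5 0.3] w 0.646 gf 0.0 t 22.32
```

Call:
carry_out(deltas=[[-1, 0.4, 0, 0, 0.3], [-1, 0.4, 0, 0, 0.3], [-1, 0.4, 0, 0, 0.3], [-1, 0.4, 0, 0, 0.3], [-1, 0.4, 0, 0, 0.3]])

```text
clock: 22.95
position: [0.5959, 0.1571, 0.1438]
ee_rot: [0.726, 0.688, 0.0, -0.0]
ft_force: [-0.2, 1.0, 0.2]
grip_width: 0.651
grasp_force: 0.0
```

Call:
carry_out(deltas=[[-1, 0.39, 0, 0, 0.3], [-1, 0.39, 0, 0, 0.3], [-1, 0.39, 0, 0, 0.3], [-1, 0.39, 0, 0, 0.3], [-1, 0.39, 0, 0, 0.3]])

```text
clock: 23.58
position: [0.6463, 0.0059, 0.1438]
ee_rot: [0.725, 0.689, 0.0, -0.001]
ft_force: [0.4, 1.5, 0.0]
grip_width: 0.652
grasp_force: 0.0
```

```bash
python3 - <<'E'
from h import *
import runpy,sys
sys.argv=['d.py','.6437','-.0738','.039','-3.1']
g=runpy.run_path('d.py')
p=camera('top'); save(p,'t4.png'); C=cloud(p)
for b in boxes_of('ring_a',p): print(np.round(b['position'],3),round(b['conf'],2))
E
```

```text
tray 6996 ((511.92681884765625, 252.26785278320312), (216.7774658203125, 160.61851501464844), 10.60250186920166)
pos [0.6463 0.0061 0.1439] yang -2.9 tool z [-0.     0.001 -1.   ] shift frac [-0.534  0.01   0.699] spin frac 0.007 ft [-0.2  0.4  0.6] w 0.651 gf 0.0 t 23.62
[ 0.642 -0.126  0.032] 0.46
[0.548 0.309 0.023] 0.43
```

Call:
carry_out(deltas=[[-0.3, 0.01, 0, 0, 0.3], [-0.534, 0.01, 0.1, 0, 0.3], [-0.534, 0.01, 0.3, 0, 0.3], [-0.534, 0.01, 0.5, 0, 0.3], [-0.534, 0.01, 0.65, 0, 0.3], [-0.534, 0.01, 0.7, 0, 0.3], [-0.534, 0.01, 0.7, 0, 0.1], [-0.534, 0.01, 0.7, 0, -0.05], [-0.534, 0.01, 0.7, 0, -0.2], [-0.534, 0.01, 0.7, 0, -0.4], [-0.534, 0.01, 0.7, 0, -0.4], [-0.534, 0.01, 0.7, 0, -0.4]])

```text
clock: 25.22
position: [0.6446, -0.0769, 0.0402]
ee_rot: [0.726, 0.688, 0.001, 0.001]
ft_force: [-0.8, 0.2, 5.2]
grip_width: 0.402
grasp_force: 24.4
```

Call:
carry_out(deltas=[[0, 0, -0.06, 0, -0.4], [0, 0, -0.18, 0, -0.4], [0, 0, -0.35, 0, -0.4], [0, 0, -0.5, 0, -0.4], [0, 0, -0.6, 0, -0.4], [0.2, -0.1, -0.6, 0, -0.4], [0.45, -0.25, -0.6, 0, -0.4], [0.7, -0.3, -0.6, 0, -0.4], [1, -0.3, -0.6, 0, -0.4], [1, -0.3, -0.6, 0, -0.4]])

```text
clock: 26.48
position: [0.6064, 0.0802, 0.1296]
ee_rot: [0.724, 0.69, 0.001, -0.001]
ft_force: [-0.4, 0.5, 0.4]
grip_width: 0.403
grasp_force: 25.0
```

Call:
carry_out(deltas=[[0.3, -0.1, 0, 0, -0.4], [0.6, -0.2, 0, 0, -0.4], [0.9, -0.3, 0, 0, -0.4], [1, -0.4, 0, 0, -0.4], [1, -0.4, 0, 0, -0.4], [1, -0.4, 0, 0, -0.4]])

```text
clock: 27.22
position: [0.5562, 0.2261, 0.1288]
ee_rot: [0.727, 0.687, -0.0, 0.001]
ft_force: [0.4, -0.1, -0.6]
grip_width: 0.402
grasp_force: 25.0
```

```bash
python3 d.py .554 .262 .033 -3.1
```

```text
tray 2037 ((520.6002807617188, 206.58694458007812), (216.8759765625, 67.6890640258789), 10.883862495422363)
pos [0.5563 0.226  0.1288] yang -3.27 tool z [ 0.    -0.001 -1.   ] shift frac [ 0.239 -0.029  0.638] spin frac -0.006 ft [ 0.6 -0.4  0.2] w 0.401 gf 25.0 t 27.27
```

Call:
carry_out(deltas=[[0.1, 0, 0.1, 0, -0.4], [0.22, -0.02, 0.25, 0, -0.4], [0.22, -0.02, 0.4, 0, -0.4], [0.22, -0.02, 0.53, 0, -0.4], [0.22, -0.02, 0.61, 0, -0.4], [0.22, -0.02, 0.635, 0, -0.4], [0.22, -0.02, 0.64, 0, -0.4], [0.22, -0.02, 0.64, 0, 0.1], [0.22, -0.02, 0.64, 0, 0.1], [0.22, -0.02, 0.64, 0, 0.1], [0.22, -0.02, 0.5, 0, 0.1], [0.22, -0.02, 0.2, 0, 0.3], [0.22, -0.02, 0, 0, 0.3], [0.22, -0.02, -0.1, 0, 0.3]])

```text
clock: 29.02
position: [0.5548, 0.262, 0.1469]
ee_rot: [0.726, 0.688, 0.002, 0.001]
ft_force: [0.3, -0.5, -0.5]
grip_width: 0.651
grasp_force: 0.0
```

Call:
carry_out(deltas=[[-1, 0.37, 0, 0, 0.3], [-1, 0.37, 0, 0, 0.3], [-1, 0.37, 0, 0, 0.3], [-1, 0.37, 0, 0, 0.3], [-1, 0.37, 0, 0, 0.3]])

```text
clock: 29.65
position: [0.6009, 0.1096, 0.1438]
ee_rot: [0.726, 0.688, 0.0, -0.0]
ft_force: [-1.0, 0.8, 0.5]
grip_width: 0.65
grasp_force: 0.0
```

Call:
carry_out(deltas=[[-1, 0.36, 0, 0, 0.3], [-1, 0.36, 0, 0, 0.3], [-1, 0.36, 0, 0, 0.3], [-1, 0.36, 0, 0, 0.3], [-1, 0.36, 0, 0, 0.3]])

```text
clock: 30.28
position: [0.6469, -0.0414, 0.1438]
ee_rot: [0.725, 0.689, 0.0, -0.001]
ft_force: [-1.3, 0.2, 0.3]
grip_width: 0.649
grasp_force: 0.0
```

```bash
python3 d.py .642 -.1265 .039 -3.1
```

```text
tray 6831 ((512.0377197265625, 252.44361877441406), (216.973388671875, 160.50270080566406), 10.6528902053833)
pos [ 0.6469 -0.0412  0.1439] yang -2.91 tool z [-0.     0.001 -1.   ] shift frac [-0.571 -0.004  0.699] spin frac 0.006 ft [0.2 0.5 0.2] w 0.651 gf 0.0 t 30.32
```

Call:
carry_out(deltas=[[-0.3, 0, 0, 0, 0.3], [-0.56, 0, 0.1, 0, 0.3], [-0.56, 0, 0.3, 0, 0.3], [-0.56, 0, 0.5, 0, 0.3], [-0.56, 0, 0.65, 0, 0.3], [-0.56, 0, 0.7, 0, 0.3], [-0.56, 0, 0.7, 0, 0.1], [-0.56, 0, 0.7, 0, -0.05], [-0.56, 0, 0.7, 0, -0.2], [-0.56, 0, 0.7, 0, -0.4], [-0.56, 0, 0.7, 0, -0.4], [-0.56, 0, 0.7, 0, -0.4]])

```text
clock: 31.82
position: [0.6433, -0.128, 0.0402]
ee_rot: [0.726, 0.688, 0.001, 0.001]
ft_force: [-1.3, 0.4, 5.9]
grip_width: 0.403
grasp_force: 24.4
```

Call:
carry_out(deltas=[[0, 0, -0.06, 0, -0.4], [0, 0, -0.18, 0, -0.4], [0, 0, -0.35, 0, -0.4], [0, 0, -0.5, 0, -0.4], [0, 0, -0.6, 0, -0.4], [0.2, -0.1, -0.6, 0, -0.4], [0.45, -0.25, -0.6, 0, -0.4], [0.7, -0.3, -0.6, 0, -0.4], [1, -0.3, -0.6, 0, -0.4], [1, -0.3, -0.6, 0, -0.4]])

```text
clock: 33.08
position: [0.6054, 0.0293, 0.1296]
ee_rot: [0.724, 0.69, 0.001, -0.001]
ft_force: [0.4, 0.5, -0.7]
grip_width: 0.406
grasp_force: 25.0
```

Call:
carry_out(deltas=[[0.3, -0.1, 0, 0, -0.4], [0.6, -0.2, 0, 0, -0.4], [0.9, -0.3, 0, 0, -0.4], [1, -0.35, 0, 0, -0.4], [1, -0.35, 0, 0, -0.4], [1, -0.35, 0, 0, -0.4]])

```text
clock: 33.83
position: [0.5623, 0.1746, 0.1287]
ee_rot: [0.727, 0.687, -0.0, 0.001]
ft_force: [-0.4, -0.5, -0.2]
grip_width: 0.402
grasp_force: 25.0
```

```bash
python3 d.py .563 .216 .033 -3.1
```

```text
tray 259 ((421.8022155761719, 312.64385986328125), (69.84632873535156, 23.42571449279785), 28.243860244750977)
pos [0.5623 0.1746 0.1287] yang -3.27 tool z [ 0.    -0.001 -1.   ] shift frac [ 0.277 -0.011  0.638] spin frac -0.006 ft [0.2 0.1 0.2] w 0.402 gf 25.0 t 33.88
```

Call:
carry_out(deltas=[[0.1, 0, 0.1, 0, -0.4], [0.26, -0.01, 0.25, 0, -0.4], [0.26, -0.01, 0.4, 0, -0.4], [0.26, -0.01, 0.53, 0, -0.4], [0.26, -0.01, 0.61, 0, -0.4], [0.26, -0.01, 0.635, 0, -0.4], [0.26, -0.01, 0.64, 0, -0.4], [0.26, -0.01, 0.64, 0, 0.1], [0.26, -0.01, 0.64, 0, 0.1], [0.26, -0.01, 0.64, 0, 0.1], [0.26, -0.01, 0.5, 0, 0.1], [0.26, -0.01, 0.2, 0, 0.3], [0.26, -0.01, 0, 0, 0.3], [0.26, -0.01, -0.1, 0, 0.3]])

```text
clock: 35.62
position: [0.5628, 0.2165, 0.1469]
ee_rot: [0.726, 0.688, 0.002, 0.001]
ft_force: [0.8, 0.1, 0.6]
grip_width: 0.646
grasp_force: 0.0
```

Call:
carry_out(deltas=[[-1, 0.33, 0, 0, 0.3], [-1, 0.33, 0, 0, 0.3], [-1, 0.33, 0, 0, 0.3], [-1, 0.33, 0, 0, 0.3], [-1, 0.33, 0, 0, 0.3]])

```text
clock: 36.25
position: [0.603, 0.0644, 0.1438]
ee_rot: [0.726, 0.688, 0.0, -0.0]
ft_force: [-0.4, 0.5, 0.3]
grip_width: 0.648
grasp_force: 0.0
```

Call:
carry_out(deltas=[[-1, 0.32, 0, 0, 0.3], [-1, 0.32, 0, 0, 0.3], [-1, 0.32, 0, 0, 0.3], [-1, 0.32, 0, 0, 0.3], [-1, 0.32, 0, 0, 0.3]])

```text
clock: 36.88
position: [0.6431, -0.0864, 0.1438]
ee_rot: [0.725, 0.689, 0.0, -0.0]
ft_force: [-0.3, 0.5, -0.6]
grip_width: 0.647
grasp_force: 0.0
```

```bash
python3 d.py .639 -.1765 .038 -3.1; python3 - <<'E'
from h import *
p=camera('top'); save(p,'t5.png')
for b in boxes_of('ring_a',p): print(np.round(b['position'],3),round(b['conf'],2))
E
```

```text
tray 6694 ((511.9593505859375, 252.76715087890625), (217.0104522705078, 161.2678985595703), 10.739588737487793)
pos [ 0.6431 -0.0861  0.1439] yang -2.92 tool z [-0.     0.001 -1.   ] shift frac [-0.604  0.003  0.705] spin frac 0.006 ft [ 0.3 -0.3  0.3] w 0.649 gf 0.0 t 36.92
[0.545 0.306 0.026] 0.72
[0.552 0.264 0.024] 0.6
```

Call:
carry_out(deltas=[[-0.3, 0, 0, 0, 0.3], [-0.595, 0, 0.1, 0, 0.3], [-0.595, 0, 0.3, 0, 0.3], [-0.595, 0, 0.5, 0, 0.3], [-0.595, 0, 0.65, 0, 0.3], [-0.595, 0, 0.71, 0, 0.3], [-0.595, 0, 0.71, 0, 0.1], [-0.595, 0, 0.71, 0, -0.05], [-0.595, 0, 0.71, 0, -0.2], [-0.595, 0, 0.71, 0, -0.55], [-0.595, 0, 0.71, 0, -0.55], [-0.595, 0, 0.71, 0, -0.55], [-0.595, 0, 0.71, 0, -0.55]])

```text
clock: 38.65
position: [0.6389, -0.1782, 0.0383]
ee_rot: [0.726, 0.688, 0.0, 0.001]
ft_force: [-1.5, 0.3, 5.6]
grip_width: 0.333
grasp_force: 24.6
```

Call:
carry_out(deltas=[[0, 0, -0.06, 0, -0.55], [0, 0, -0.18, 0, -0.55], [0, 0, -0.35, 0, -0.55], [0, 0, -0.5, 0, -0.55], [0, 0, -0.6, 0, -0.55], [0.2, -0.1, -0.6, 0, -0.55], [0.45, -0.25, -0.6, 0, -0.55], [0.7, -0.4, -0.6, 0, -0.55], [1, -0.45, -0.6, 0, -0.55], [1, -0.45, -0.6, 0, -0.55]])

```text
clock: 39.9
position: [0.5786, -0.02, 0.1282]
ee_rot: [0.724, 0.69, 0.001, -0.0]
ft_force: [0.7, -0.3, 0.3]
grip_width: 0.338
grasp_force: 24.8
```

Call:
carry_out(deltas=[[0.3, -0.1, 0, 0, -0.55], [0.6, -0.2, 0, 0, -0.55], [0.9, -0.35, 0, 0, -0.55], [1, -0.45, 0, 0, -0.55], [1, -0.45, 0, 0, -0.55]])

```text
clock: 40.52
position: [0.5194, 0.1291, 0.1276]
ee_rot: [0.725, 0.688, -0.0, 0.0]
ft_force: [0.3, -1.6, -0.3]
grip_width: 0.336
grasp_force: 24.8
```

```bash
python3 d.py .462 .275 .033 -3.1
```

```text
tray 1342 ((507.9764099121094, 274.15301513671875), (216.90957641601562, 116.71339416503906), 10.719091415405273)
pos [0.5202 0.1276 0.1275] yang -3.14 tool z [ 0.    -0.001 -1.   ] shift frac [ 0.96  -0.442  0.629] spin frac -0.001 ft [ 0.3 -0.2 -0.7] w 0.334 gf 24.8 t 40.58
```

Call:
carry_out(deltas=[[0.3, -0.15, 0, 0, -0.55], [0.6, -0.3, 0, 0, -0.55], [0.85, -0.4, 0, 0, -0.55], [0.95, -0.44, 0.1, 0, -0.55], [0.95, -0.44, 0.25, 0, -0.55], [0.95, -0.44, 0.4, 0, -0.55], [0.95, -0.44, 0.53, 0, -0.55], [0.95, -0.44, 0.61, 0, -0.55], [0.95, -0.44, 0.64, 0, -0.55], [0.95, -0.44, 0.64, 0, -0.55], [0.95, -0.44, 0.64, 0, 0.1], [0.95, -0.44, 0.64, 0, 0.1], [0.95, -0.44, 0.64, 0, 0.1], [0.95, -0.44, 0.5, 0, 0.1], [0.95, -0.44, 0.2, 0, 0.3], [0.95, -0.44, 0, 0, 0.3], [0.95, -0.44, -0.1, 0, 0.3]])

```text
clock: 42.7
position: [0.4623, 0.2753, 0.1451]
ee_rot: [0.726, 0.688, 0.002, 0.001]
ft_force: [0.2, 0.2, -0.2]
grip_width: 0.654
grasp_force: 0.0
```

Call:
carry_out(deltas=[[-1, 0.45, 0, 0, 0.3], [-1, 0.45, 0, 0, 0.3], [-1, 0.45, 0, 0, 0.3], [-1, 0.45, 0, 0, 0.3], [-1, 0.45, 0, 0, 0.3]])

```text
clock: 43.32
position: [0.5204, 0.1221, 0.1423]
ee_rot: [0.726, 0.688, 0.0, -0.0]
ft_force: [-1.0, -0.1, 0.9]
grip_width: 0.651
grasp_force: 0.0
```

Call:
carry_out(deltas=[[-1, 0.45, 0, 0, 0.3], [-1, 0.45, 0, 0, 0.3], [-1, 0.45, 0, 0, 0.3], [-1, 0.45, 0, 0, 0.3], [-1, 0.45, 0, 0, 0.3]])

```text
clock: 43.95
position: [0.5799, -0.0299, 0.1423]
ee_rot: [0.725, 0.689, 0.0, -0.0]
ft_force: [0.7, 0.4, 0.7]
grip_width: 0.653
grasp_force: 0.0
```

Call:
carry_out(deltas=[[-1, 0.44, 0, 0, 0.3], [-1, 0.44, 0, 0, 0.3], [-1, 0.44, 0, 0, 0.3], [-1, 0.44, 0, 0, 0.3], [-1, 0.44, 0, 0, 0.3]])

```text
clock: 44.58
position: [0.6381, -0.1824, 0.1424]
ee_rot: [0.725, 0.689, 0.001, -0.001]
ft_force: [-0.1, 0.7, 0.5]
grip_width: 0.65
grasp_force: 0.0
```

```bash
python3 d.py .636 -.2285 .038 -3.1
```

```text
tray 6631 ((512.2687377929688, 252.79464721679688), (217.8763885498047, 160.9204559326172), 10.718274116516113)
pos [ 0.6381 -0.1823  0.1425] yang -2.9 tool z [ 0.     0.001 -1.   ] shift frac [-0.309  0.002  0.696] spin frac 0.007 ft [ 0.6  0.8 -0.1] w 0.65 gf 0.0 t 44.62
```

Call:
carry_out(deltas=[[-0.2, 0, 0, 0, 0.3], [-0.3, 0, 0.1, 0, 0.3], [-0.3, 0, 0.3, 0, 0.3], [-0.3, 0, 0.5, 0, 0.3], [-0.3, 0, 0.65, 0, 0.3], [-0.3, 0, 0.7, 0, 0.3], [-0.3, 0, 0.7, 0, 0.1], [-0.3, 0, 0.7, 0, -0.05], [-0.3, 0, 0.7, 0, -0.2], [-0.3, 0, 0.7, 0, -0.55], [-0.3, 0, 0.7, 0, -0.55], [-0.3, 0, 0.7, 0, -0.55], [-0.3, 0, 0.7, 0, -0.55]])

```text
clock: 46.25
position: [0.636, -0.2307, 0.0383]
ee_rot: [0.726, 0.688, 0.0, 0.001]
ft_force: [-0.1, 0.3, 5.6]
grip_width: 0.333
grasp_force: 24.6
```

Call:
carry_out(deltas=[[0, 0, -0.06, 0, -0.55], [0, 0, -0.18, 0, -0.55], [0, 0, -0.35, 0, -0.55], [0, 0, -0.5, 0, -0.55], [0, 0, -0.6, 0, -0.55], [0.2, -0.1, -0.6, 0, -0.55], [0.45, -0.25, -0.6, 0, -0.55], [0.7, -0.4, -0.6, 0, -0.55], [1, -0.42, -0.6, 0, -0.55], [1, -0.42, -0.6, 0, -0.55]])

```text
clock: 47.5
position: [0.5807, -0.0727, 0.1281]
ee_rot: [0.724, 0.69, 0.001, -0.0]
ft_force: [0.2, -0.2, -0.8]
grip_width: 0.334
grasp_force: 24.8
```

Call:
carry_out(deltas=[[0.3, -0.1, 0, 0, -0.55], [0.6, -0.2, 0, 0, -0.55], [0.9, -0.35, 0, 0, -0.55], [1, -0.42, 0, 0, -0.55], [1, -0.42, 0, 0, -0.55]])

```text
clock: 48.12
position: [0.5259, 0.0761, 0.1276]
ee_rot: [0.726, 0.688, -0.0, 0.0]
ft_force: [0.9, -0.5, -0.4]
grip_width: 0.329
grasp_force: 24.8
```

```bash
python3 d.py .472 .22 .032 -3.1
```

```text
tray 4828 ((511.770751953125, 253.16986083984375), (217.627685546875, 159.73272705078125), 10.147272109985352)
pos [0.5264 0.0746 0.1275] yang -3.16 tool z [ 0.    -0.001 -1.   ] shift frac [ 0.948 -0.416  0.635] spin frac -0.002 ft [-0.3 -0.1  0.7] w 0.331 gf 24.8 t 48.17
```

Call:
carry_out(deltas=[[0.3, -0.15, 0, 0, -0.55], [0.6, -0.3, 0, 0, -0.55], [0.85, -0.4, 0, 0, -0.55], [0.94, -0.415, 0.1, 0, -0.55], [0.94, -0.415, 0.25, 0, -0.55], [0.94, -0.415, 0.4, 0, -0.55], [0.94, -0.415, 0.53, 0, -0.55], [0.94, -0.415, 0.61, 0, -0.55], [0.94, -0.415, 0.64, 0, -0.55], [0.94, -0.415, 0.64, 0, -0.55], [0.94, -0.415, 0.64, 0, 0.1], [0.94, -0.415, 0.64, 0, 0.1], [0.94, -0.415, 0.64, 0, 0.1], [0.94, -0.415, 0.5, 0, 0.1], [0.94, -0.415, 0.2, 0, 0.3], [0.94, -0.415, 0, 0, 0.3], [0.94, -0.415, -0.3, 0, 0.3]])

```text
clock: 50.3
position: [0.4709, 0.2197, 0.1729]
ee_rot: [0.726, 0.688, -0.001, -0.0]
ft_force: [1.5, -0.4, -0.2]
grip_width: 0.648
grasp_force: 0.0
```

Call:
carry_out(deltas=[[-1, 0, 0, -0.25, 0.3], [-1, 0, 0, -0.25, 0.3], [-1, 0, 0, -0.25, 0.3], [-1, 0, 0, -0.25, 0.3], [-1, 0, 0, -0.25, 0.3]])

```text
clock: 50.92
position: [0.4633, 0.0713, 0.1725]
ee_rot: [0.679, 0.734, 0.0, 0.0]
ft_force: [-0.1, -0.5, 0.4]
grip_width: 0.65
grasp_force: 0.0
```

Call:
carry_out(deltas=[[-1, -0.1, 0, 0, 0.6], [-1, -0.1, 0, 0, 0.6], [-1, -0.1, 0, 0, 0.6], [-1, -0.1, 0, 0, 0.6], [-1, -0.1, 0, 0, 0.6]])

```text
clock: 51.55
position: [0.4602, -0.0784, 0.1723]
ee_rot: [0.679, 0.735, 0.0, -0.0]
ft_force: [-0.1, 0.8, 0.3]
grip_width: 0.801
grasp_force: 0.0
```

```bash
python3 d.py .459 -.133 .2 4.4;cat > e.py <<'E'
from h import *
p=camera('wrist'); C=cloud(p)
m=(p['depth']>0)&(C[...,2]>.017)&(C[...,2]<.028)&(abs(C[...,1]+.134)<.13)&(abs(C[...,0]-.459)<.03)
P=C[m]; c=np.polyfit(P[:,1],P[:,0],1); print(len(P),np.median(P[:,2]),'slope',np.degrees(np.arctan(c[0])))
hsv=cv2.cvtColor(p['img'],cv2.COLOR_RGB2HSV); r=m&((hsv[...,0]<10)|(hsv[...,0]>170))&(hsv[...,1]>120)
Q=C[r]; q=np.percentile(Q[:,1],[2,98]); print('red',len(Q),Q.mean(0),q,'x mid at',q.mean(),np.polyval(c,q.mean()))
p=camera('top'); save(p,'t6.png')
for k in ('ring_a','sleeve_a'):
    for b in boxes_of(k,p): print(k,np.round(b['position'],3),round(b['conf'],2))
E
python3 e.py
```

```text
tray 6566 ((511.929443359375, 252.58538818359375), (217.17486572265625, 161.42840576171875), 10.870097160339355)
pos [ 0.4602 -0.0784  0.1723] yang 4.57 tool z [ 0.  0. -1.] shift frac [-0.362 -0.037 -0.185] spin frac 0.006 ft [0.3 0.4 0.6] w 0.794 gf 0.0 t 51.6
6471 0.023181074828335285 slope -4.314156485788802
red 1593 [ 0.4611438  -0.13470653  0.02330677] [-0.16670867 -0.10462174] x mid at -0.13566520169148077 0.4612152592405177
ring_a [0.556 0.264 0.022] 0.72
sleeve_a [0.457 0.27  0.016] 0.51
sleeve_a [ 0.641 -0.126  0.013] 0.46
```

View pics/t6.png

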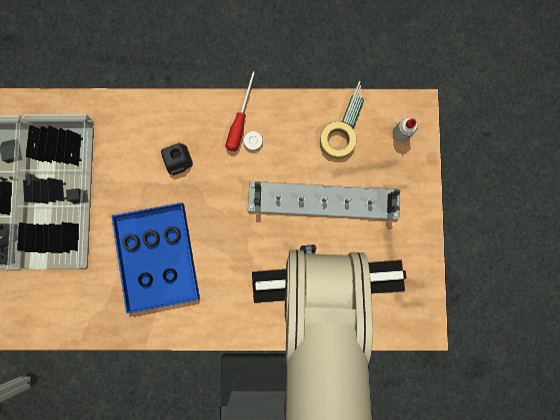

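The top view shows three rings and two sleeves in the tray, around (130–173,238) and (145–170,278), and bare posts on the rack. I'll fetch the bar.

Call:
carry_out(deltas=[[-0.2, -0.02, 0, 0, 0.3], [-0.376, -0.028, 0.1, 0, 0.1], [-0.376, -0.028, 0.3, 0, 0], [-0.376, -0.028, 0.5, 0, 0], [-0.376, -0.028, 0.7, 0, 0], [-0.376, -0.028, 0.85, 0, 0], [-0.376, -0.028, 0.92, 0, 0], [-0.376, -0.028, 0.95, 0, 0], [-0.376, -0.028, 0.95, 0, -0.1], [-0.376, -0.028, 0.95, 0, -0.4], [-0.376, -0.028, 0.95, 0, -1], [-0.376, -0.028, 0.95, 0, -1], [-0.376, -0.028, 0.95, 0, -1], [-0.376, -0.028, 0.95, 0, -1]], force=90)

```text
clock: 53.55
position: [0.4605, -0.1371, 0.0309]
ee_rot: [0.68, 0.734, 0.0, 0.001]
ft_force: [-1.7, 0.6, 7.1]
grip_width: 0.184
grasp_force: 88.6
```

Call:
carry_out(deltas=[[0, 0, 0, 0, -1], [0, 0, -0.04, 0, -1], [0, 0, -0.1, 0, -1], [0, 0, -0.2, 0, -1], [0, 0, -0.32, 0, -1], [0, 0, -0.45, 0, -1], [0, 0, -0.6, 0, -1], [0, 0, -0.75, 0, -1], [0, 0, -0.87, 0, -1], [0, 0, -0.92, 0, -1], [0, 0, -0.92, 0, -1]])

```text
clock: 54.92
position: [0.4601, -0.137, 0.1684]
ee_rot: [0.679, 0.734, 0.0, 0.001]
ft_force: [-0.6, 0.5, -2.3]
grip_width: 0.18
grasp_force: 88.2
```

```bash
python3 - <<'E'
from h import *
plan([.6412,-.1245,.168],-3.0)
p=camera('scene'); r=outline_of('bar',p); P=pts(p,r[0]['region']); P=P[P[:,2]>.1]; c=np.polyfit(P[:,1],P[:,2],1); print('slope',c[0],np.percentile(P[:,2],[5,50,95]))
E
```

```text
pos [ 0.4601 -0.137   0.1684] yang 4.39 tool z [ 0.001 -0.001 -1.   ] shift frac [-0.009  1.21   0.004] spin frac 0.246 ft [-0.6  0.5 -2.3] w 0.18 gf 88.2 t 54.92
slope 0.002469538105272634 [0.14932257 0.15992689 0.16181953]
```

Call:
carry_out(deltas=[[0, 0.08, 0, 0, -1], [0, 0.2, 0, 0.05, -1], [0, 0.35, 0, 0.1, -1], [0, 0.5, 0, 0.15, -1], [0, 0.65, 0, 0.2, -1], [0, 0.8, 0, 0.24, -1], [-0.01, 0.9, 0, 0.246, -1], [-0.01, 1, 0, 0.246, -1], [-0.01, 1, 0, 0.246, -1], [-0.01, 1, 0, 0.246, -1]])

```text
clock: 56.28
position: [0.6094, -0.1268, 0.1672]
ee_rot: [0.725, 0.688, -0.0, -0.0]
ft_force: [-0.3, -0.1, -2.0]
grip_width: 0.184
grasp_force: 88.3
```

```bash
python3 - <<'E'
from h import *
plan([.6412,-.126,.13],-3.0)
E
```

```text
pos [ 0.6094 -0.1268  0.1672] yang -2.98 tool z [-0.001  0.    -1.   ] shift frac [0.017 0.212 0.248] spin frac 0.001 ft [-0.3 -0.1 -2. ] w 0.184 gf 88.3 t 56.27
```

Move above the slots and compare the bar ends with the brackets before lowering.

Call:
carry_out(deltas=[[0, 0.07, 0, 0, -1], [0.017, 0.15, 0, 0, -1], [0.017, 0.2, 0, 0, -1], [0.017, 0.212, 0.08, 0, -1], [0.017, 0.212, 0.16, 0, -1], [0.017, 0.212, 0.22, 0, -1], [0.017, 0.212, 0.25, 0, -1], [0.017, 0.212, 0.25, 0, -1]])

```text
clock: 57.28
position: [0.6413, -0.1261, 0.13]
ee_rot: [0.725, 0.688, -0.0, -0.0]
ft_force: [0.3, 0.2, -2.2]
grip_width: 0.18
grasp_force: 88.3
```

```bash
python3 - <<'E'
from h import *
plan([.6412,-.126,.082],-3.0)
for n in ('top','scene','wrist'):
    p=camera(n); save(p,n[0]+'7.png'); C=cloud(p)
    m=(p['depth']>0)&(C[...,2]>.118)&(C[...,2]<.127)&(abs(C[...,0]-.64)<.03)&(abs(C[...,1]+.125)<.2)
    P=C[m]
    if len(P)>30: print(n,len(P),cv2.minAreaRect((P[:,:2]*1000).astype(np.float32)),'y',P[:,1].min(),P[:,1].max(),'z',np.median(P[:,2]))
    k=(p['depth']>0)&(C[...,2]>.074)&(C[...,2]<.084)&(abs(C[...,0]-.64)<.035)&(abs(C[...,1]+.125)<.17)
    for s in (-1,1):
        B=C[k&(s*(C[...,1]+.125)>.12)]
        if len(B)>4: print(' bracket',s,len(B),B.mean(0),'x',B[:,0].min(),B[:,0].max(),'y',B[:,1].min(),B[:,1].max())
E
```

```text
pos [ 0.6413 -0.1261  0.13  ] yang -2.99 tool z [-0. -0. -1.] shift frac [ 0.001 -0.001  0.32 ] spin frac 0.0 ft [ 0.3  0.2 -2.2] w 0.18 gf 88.3 t 57.27
top 701 ((642.722900390625, -124.57916259765625), (339.85418701171875, 18.83413314819336), 86.96138763427734) y -0.2945572844772685 0.044833009144269666 z 0.12163810183098253
 bracket 1 32 [0.64759302 0.02422583 0.08008171] x 0.6292947952770882 0.6711225447439194 y 0.01729422292442277 0.030120196305273947
scene 1283 ((640.4712524414062, -124.62736511230469), (43.22808837890625, 340.0989990234375), 1.1472636461257935) y -0.2947673208608763 0.045685667535703245 z 0.12211689040179143
 bracket -1 33 [ 0.61522852 -0.2757101   0.07931564] x 0.6090402396965732 0.649556083187226 y -0.28170670631445954 -0.26873242757578614
 bracket 1 17 [0.62870931 0.02360834 0.07952511] x 0.6255578013578794 0.632439751174548 y 0.017440748152878254 0.030991814224246066
wrist 19726 ((641.3819580078125, -98.95257568359375), (42.37275695800781, 164.00254821777344), 3.991466999053955) y -0.18116744673973975 -0.01688218304118335 z 0.12311945610970482
```

View pics/w7.png

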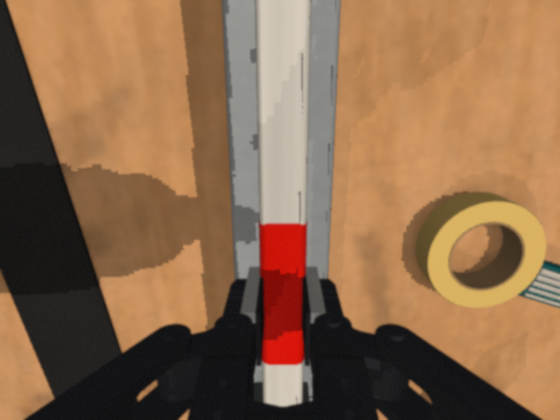

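The wrist view shows the bar (283,300) parallel over the plate. The bracket fit gives about 1 mm offset along y and under 1 mm across. I'll lower with a small trim.

Call:
carry_out(deltas=[[-0.008, 0, 0.03, 0, -1], [-0.008, 0, 0.07, 0, -1], [-0.008, 0, 0.11, 0, -1], [-0.008, 0, 0.15, 0, -1], [-0.008, 0, 0.19, 0, -1], [-0.008, 0, 0.23, 0, -1], [-0.008, 0, 0.26, 0, -1], [-0.008, 0, 0.285, 0, -1], [-0.008, 0, 0.305, 0, -1], [-0.008, 0, 0.315, 0, -1], [-0.008, 0, 0.32, 0, -1], [-0.008, 0, 0.32, 0, -1]])

```text
clock: 58.92
position: [0.6415, -0.1273, 0.0824]
ee_rot: [0.725, 0.688, 0.0, 0.0]
ft_force: [-0.3, -0.6, -1.1]
grip_width: 0.18
grasp_force: 88.3
```

```bash
cat > f.py <<'E'
from h import *
plan([.6412,-.127,.08],-3.0)
for n in ('top','scene'):
    p=camera(n); save(p,n[0]+'8.png'); C=cloud(p)
    m=(p['depth']>0)&(C[...,2]>.067)&(C[...,2]<.079)&(abs(C[...,0]-.64)<.03)&(abs(C[...,1]+.125)<.2)
    P=C[m]; hsv=cv2.cvtColor(p['img'],cv2.COLOR_RGB2HSV)
    w=m&(hsv[...,2]>150)&(hsv[...,1]<60); W=C[w]; 
    print(n,len(P),'y',P[:,1].min(),P[:,1].max(),'z',np.median(W[:,2]),'slope z',np.polyfit(W[:,1],W[:,2],1)[0], 'ends z',np.median(W[W[:,1]<-.23][:,2]),np.median(W[W[:,1]>-.02][:,2]))
E
python3 f.py
```

```text
pos [ 0.6415 -0.1273  0.0824] yang -2.99 tool z [ 0. -0. -1.] shift frac [ 0.002 -0.002  0.016] spin frac 0.0 ft [-0.3 -0.6 -1.1] w 0.18 gf 88.3 t 58.92
top 729 y -0.2945574056190967 0.04536678962124235 z 0.07392815782963424 slope z 0.0009182927028733738 ends z 0.0738238792322864 0.07388784795357096
scene 1379 y -0.29553778103790007 0.04609559351251673 z 0.0741975532143858 slope z 1.693985135033766e-05 ends z 0.07409793635327871 0.07428285008734231
```

Call:
carry_out(deltas=[[0, 0, 0.005, 0, -1], [0, 0, 0.01, 0, -1], [0, 0, 0.012, 0, -1], [0, 0, 0.012, 0, -1], [0, 0, 0.012, 0, -0.6], [0, 0, 0.012, 0, -0.4], [0, 0, 0.012, 0, -0.2], [0, 0, 0.012, 0, -0.1], [0, 0, 0.012, 0, -0.1], [0, 0, -0.05, 0, -0.1], [0, 0, -0.15, 0, -0.1], [0, 0, -0.3, 0, 0.2], [0, 0, -0.6, 0, 0.5], [0, 0, -1, 0, 1], [0, 0, -1, 0, 1]])

```text
clock: 60.9
position: [0.6439, -0.1271, 0.2395]
ee_rot: [0.725, 0.688, 0.003, 0.004]
ft_force: [0.3, -0.2, -0.0]
grip_width: 1.001
grasp_force: 0.0
```

Call:
carry_out(deltas=[[0, -0.7, 0, 0, 1], [0, -1, 0, 0, 1], [0, -1, 0, 0, 1], [0, -1, 0, 0, 1], [0, -1, 0, 0, 1]])

```text
clock: 61.52
position: [0.4923, -0.1195, 0.2328]
ee_rot: [0.725, 0.688, 0.0, 0.001]
ft_force: [0.3, -0.3, 0.2]
grip_width: 1.001
grasp_force: 0.0
```

```bash
python3 f.py; python3 d.py .6 0 .2 -3
```

```text
pos [ 0.4923 -0.1195  0.2328] yang -2.98 tool z [ 0.001 -0.    -1.   ] shift frac [0.002 0.993 1.02 ] spin frac 0.001 ft [ 0.3 -0.3  0.2] w 1.001 gf 0.0 t 61.52
top 1416 y -0.2950833050044845 0.045523321716110086 z 0.07250982683560436 slope z 0.0003784861058827325 ends z 0.07242810639168928 0.07274331373045902
scene 1566 y -0.29579346085859637 0.045630692680244514 z 0.07268217926640336 slope z 0.00018423381559273686 ends z 0.07259963996388917 0.07263132432001121
tray 6542 ((512.025146484375, 252.71884155273438), (217.1149139404297, 160.91354370117188), 10.639608383178711)
pos [ 0.4924 -0.1192  0.2322] yang -2.95 tool z [ 0.     0.001 -1.   ] shift frac [0.831 0.676 0.215] spin frac 0.002 ft [-0.3  0.6  0.2] w 0.998 gf 0.0 t 61.67
```

View pics/s8.png

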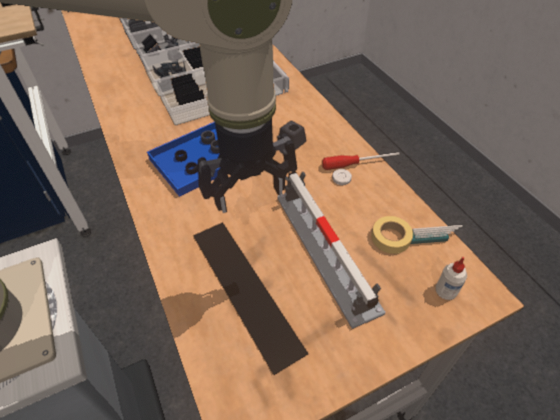

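View pics/t8.png

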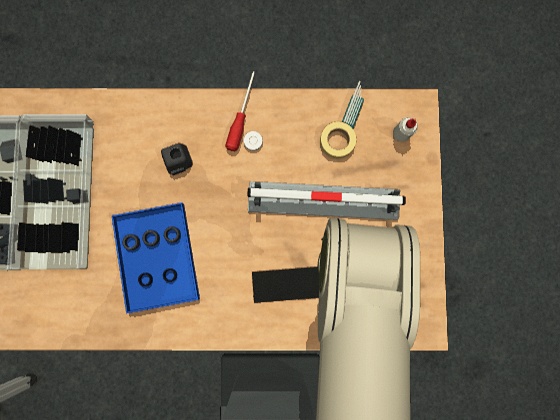

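Both views show the bar seated level in its brackets (its top is at the same 72.5 mm as at the start), the rack empty, and all five parts in the tray. Nothing else has moved.

```bash
python3 -c "
from h import *
print(ticket.hand_in())"
```

```text
the job is handed in; nothing more can be done
None
```

The job is handed in at about 62 s on the robot's clock: all three rings and both sleeves are in the blue tray, and the bar is seated level in both brackets, centred to within about 1 mm, with nothing else moved; early on I set the bar back in its brackets once to take a higher grip before parking it on the mat.

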